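# Open the filter bay of a fraction collector

### The arm

A 6-joint arm with a two-finger parallel gripper is mounted at the origin on the work surface. World frame = base frame: x ahead of the robot, y to its left, z up, the work surface at z = 0. Lengths are in m, angles in rad, forces in N, time in s.
With the tool pointing down it reaches from about 0.3 to 0.775 m from the base axis. Payload 14.6 kg.
Tool frame: the origin (TCP) lies between the finger pads; the fingertips stand 19 mm ahead of it and the grasp point (between the pads) is the TCP (ctrl.finger_overhang is the distance from the TCP to the fingertips, in m); z points along the fingers, y is the direction in which the jaws open and shut (so a half turn about z gives the same grasp; the last joint's range is limited). The gripper opens to 94 mm and grips with 3 to 60 N. Pads are 16 mm wide; open, the fingers measure 119 mm over their backs; the gripper's body (75 mm by 177 mm) begins 78 mm behind the grasp point.
Start: joints at [1.1, 0.3, 1.521, -0, 1.321, -0.067], TCP at [0.216, 0.506, 0.224] pointing down, gripper open.
Joint ranges: [-3.03, 3.03], [-0.79, 2.21], [0.23, 2.52], [-1.04, 4.18], [0, 3.07], [-2.55, 2.55]. Speed limits (rad/s): [2.22, 2.22, 2.57, 3.14, 3.14, 3.14].

### API

Orientations are given as [roll, pitch, yaw] about the fixed x, y, z axes, in that order (R = Rz(yaw) Ry(pitch) Rx(roll)).
In Python, from station import ctrl gives the robot as it stands.
- The arm moves only by the tool send_rows, never from a script. Its argument "series" is a list of rows, each a list of 7 numbers: the turn, a rotation vector about the tool's x, y, z in degrees, then the shift along the tool's x, y, z in m, then the gripper's target within -1 to 1 (fully open at 1, half-way at 0, shut at -1). A call has 1 to 8 rows; each row is the pose to reach, as a shift and turn from the pose commanded when the call began, along the tool's axes at that moment; what a row does not reach only later rows make up. A row lasts 1/10 s, in which the tool goes at most 50 mm and 8.59 degrees, less where a joint would pass 70% of its speed; a pose out of reach is approached as far as the arm can. A call with a gripper value outside its range is refused whole. The fingers move at their own pace and stop on an object; "force" is the grip in N (left out, the last holds). Time passes only in rows, so rows that repeat a pose let the fingers close. It gives the time, the measured TCP pose, the force and the opening at its end, in the units of the state.
- ctrl.get_obs(): the state, without advancing time (a new reading comes with each control period).
- ctrl.camera(name): name is "side" or "top"; returns a dict with "pixels" (420x560x3 uint8, red, green, blue), "z_map" (420x560 float32, m along the optical axis (not along the pixel's ray), 0 where there is no reading), "fov_y" (degrees; the focal length in pixels is half the picture's height over the tangent of half this angle, whatever the lens; pixels are square), "cx", "cy" (the principal point, pixels), "R" (3x3) and "t" (3): a world point X has camera coordinates R X + t. Camera axes: x right, y down, z forward; pixel columns grow to the right and rows downward; lengths in m; the calibration is good to about 2 mm. A picture is of the moment at which its call begins.
- ctrl.hand_in(): hands the job in, once; it reports no verdict.
The state is a dict: "time_s": time; "qpos": joint angles; "joint_vel": joint speeds; "tau": joint torques, N m; "ee_pos": TCP position; "eef_rot": TCP orientation; "force": force on the tool from outside, world axes, zero at the start; "moment": the same for the moment, N m; "grip_width": finger opening in m.
Only numpy, scipy, OpenCV 4.12 (cv2) and the standard library are available. Lean on these libraries where they do the work, as an engineer would, in place of code of your own. Each camera call takes 0.05 s, during which the arm holds its last target.

### The job

Open the filter bay: press the snap tab fully in with a fingertip so that its tooth lets go of the cover, then push the cover along its guide rails off its seat until the bay is fully uncovered. Keep the cover flat on the deck the whole time, between its rails - slide it, do not lift it - and leave the rack, jar and spare cartridge alone.

Things in the scene. Friction and masses are not known exactly. Their poses are not given: they have to be found in the camera images.
- bay: Fixed white housing, x -140 to +180 mm, 110 mm wide (y), flat deck 45 mm above the bench. Origin: on the bench under the middle of the bay (60 x 44 mm recess, hidden by the cover). The cover slides off to +x (yaw within 1 rad of straight ahead). Guide rails on the deck, 10 mm high, inner faces y = +-34 mm, run x = -40 to +165 mm, to a 12 mm high end stop that stops the cover after 125 mm.
- cover: Loose grey cover, 0.11 to 0.23 kg, 2 mm play to each rail: hood 80 (x) x 64 x 34 mm high; at its -x end a tongue 30 mm long, 40 wide, 8 thick, with a window the tab's tooth stands in (tooth up: it slides 2 mm at most). Origin: centre of the hood's underside, at the start at the bay's origin at deck height, axes parallel to the bay's. The bay is fully uncovered after 100 mm of travel.
- cover_back (a point): Middle of the hood's upright back face (it looks to the cover's -x, above the tongue), 20 mm above the deck: the place to push. The face is 64 mm wide and free from 8 mm (top of the tongue) to 34 mm above the deck.
- tab (a joint): Snap tab, travel straight down in m: 0 = up (latched), 0.010 = fully in at a hard stop; starts between 0 and 0.002. It moves at about 4 N and stays where it is left (no spring return). Its tooth is clear below the cover once the value exceeds 0.007.
- rack: Bystander: steel rack with eight glass tubes, 130 x 50 x 88 mm, on the bench beside the bay. Origin: centre of its underside.
- jar: Bystander: amber glass jar, 38 mm across, 62 mm high, standing on the bench beside the bay. Origin: centre of its underside.
- spare: Bystander: white spare filter cartridge standing on the bench beside the bay, 28 mm across, 62 mm high. Origin: centre of its underside.
- tab_top (a point): Middle of the top face of the snap tab: a ribbed grey paddle 35 mm (x) x 40 mm (y) at the bay's x = -97.5 mm, y = 0, 10 mm short of the tongue; its top is 14 mm above the deck when up, 4 mm when fully in. Pressed straight down. It carries the tooth (9 x 16 mm, at the bay's x = -55 mm), which stands 7 mm above the deck in the tongue's window when up.
There are look-alikes about, which are no part of the job. What is shaped like the cover but green is not meant.

How it is judged:
On the way, in this order (a step that is already met when the one before it is completed fails the run):
1. the snap tab is pressed in (more than 8 mm) while the cover is still on its seat (value of joint tab above 0.008 m and x of cover in the frame of bay below 0.01 m), for 0.1 s.
2. the cover has been pushed off its seat (100 mm along), flat on the deck (x of cover in the frame of bay above 0.1 m and z of cover in the frame of bay below 0.049 m), for 0.2 s.
At the end, for the whole second after the job is handed in: The tab is in by more than 8 mm; the cover lies flat and at rest on the deck between the rails, 100 to 130 mm along from its seat (height within 3 mm, sideways within 6 mm, tilt under 0.05 rad), so that the bay is fully uncovered (value of joint tab above 0.008 m and x of cover in the frame of bay between 0.1 and 0.13 m and y of cover in the frame of bay between -0.006 and 0.006 m and z of cover in the frame of bay between 0.042 and 0.048 m and angle between cover's own z axis and vertical below 0.05 rad and linear speed of cover below 0.01 m/s); the robot touches nothing.
It fails at once if the cover is lifted (more than 6 mm off the deck) or tipped (z of cover in the frame of bay above 0.051 m or angle between cover's own z axis and vertical above 0.15 rad).
It fails at once if the tube rack is disturbed (moved more than 15 mm or tipped) (distance of rack from where it was at the start of the episode above 0.015 m or angle between rack's own z axis and vertical above 0.3 rad).
It fails at once if the jar is disturbed (moved more than 15 mm or tipped) (distance of jar from where it was at the start of the episode above 0.015 m or angle between jar's own z axis and vertical above 0.3 rad).
It fails at once if the spare cartridge is disturbed (moved more than 15 mm or tipped) (distance of spare from where it was at the start of the episode above 0.015 m or angle between spare's own z axis and vertical above 0.3 rad).
It also fails if it takes over 38 s, if anything falls off the work surface, if the arm or the gripper's body presses on something with over 40 N, if the wrist force passes 120 N, or if a joint passes its speed limit or range.

## Working session

There is one attempt and no reset: what is moved stays moved. The work goes in short steps, Python scripts to look and compute and a tool call to move; the robot and the scene stay as the last step left them, time stands still between calls to the robot, and variables do not carry over. Pictures are saved under pics/ and viewed, and the job is handed in when it is done.

Besides the shell and the picture viewer there is one more tool, called after "Request:" as a command line: name --pt "numbers of a row" for each row, then --argument value for the rest. send_rows: Moves the arm, as the interface text tells. Its arguments: {"type":"object","properties":{"series":{"type":"array"},"force":{"type":"number"}},"required":["series"]}

```bash
ls; mkdir -p pics; python3 - <<'E'
from station import ctrl
import cv2,numpy as np
o=ctrl.get_obs();print(o, ctrl.finger_overhang)
for n in("side","top"):
    c=ctrl.camera(n);cv2.imwrite(f"pics/{n}0.png",c["pixels"][:,:,::-1]);np.savez(f"{n}0.npz",**c)
    print(n,c["fov_y"],c["cx"],c["cy"],c["R"],c["t"],(c["z_map"]>0).mean())
E
```

```text
pics
{'time_s': 0.0, 'qpos': array([ 1.10035647e+00,  3.00452238e-01,  1.52158762e+00,  5.30298350e-06,
        1.32069138e+00, -6.65997787e-02]), 'joint_vel': array([ 0.00047518, -0.00030242, -0.00125893,  0.00134865,  0.00048075,
       -0.00020457]), 'tau': array([-1.84456570e-03, -5.31807590e+01, -3.52740026e+01,  7.08691031e-02,
        2.44240573e-02, -6.90851493e-05]), 'ee_pos': array([0.21601545, 0.5055409 , 0.2238939 ]), 'eef_rot': array([-3.14045694e+00, -8.08980068e-05,  2.73775122e+00]), 'force': array([-0.54930553,  0.5364697 , -0.11910358]), 'moment': array([-0.04018661, -0.03403398, -0.00859631]), 'grip_width': 0.09399432726645712} 0.019
side 45.93713346894498 280.75528192755604 216.59206787059867 [[-0.96268093 -0.27040916 -0.01114916]
 [-0.20134834  0.74312901 -0.63813645]
 [ 0.18084321 -0.61207693 -0.76984256]] [0.60293731 0.13345961 0.87169484] 0.9960119047619047
top 50.56727160199207 274.45249762219277 210.0879202720487 [[-0.01263392 -0.99961915  0.02453431]
 [-0.98968939  0.00899997 -0.14294725]
 [ 0.14267201 -0.02608733 -0.98942617]] [0.0364591  0.62051534 0.79332812] 0.9959523809523809
```

View pics/side0.png

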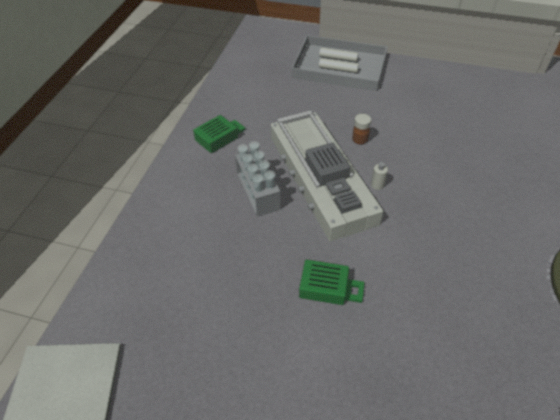

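View pics/top0.png

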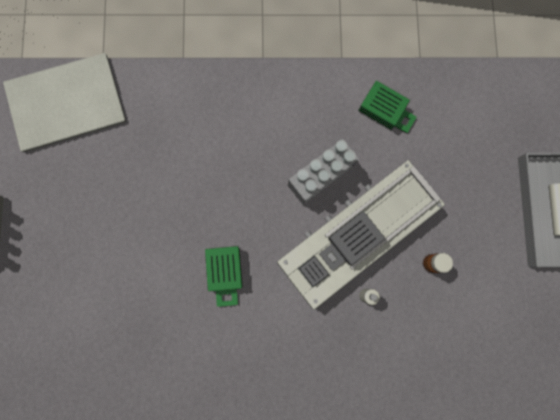

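The top view shows the grey cover at (358,238), with the tab paddle at (313,270). In the side view they are at (327,163) and (347,200). Things that could be taken for the cover are the green look-alikes at top (385,104) and (224,270). The grey one on the white housing fits the description. Next I'll measure the bay and take a close crop.

```bash
cat > h.py <<'E'
import numpy as np,cv2
def cloud(c):
    z=np.asarray(c["z_map"],float);H,W=z.shape
    f=H/2/np.tan(np.radians(float(c["fov_y"]))/2)
    u,v=np.meshgrid(np.arange(W),np.arange(H))
    P=np.stack([(u-c["cx"])/f*z,(v-c["cy"])/f*z,z],-1)
    return (P-c["t"])@c["R"]
def ray(c,px,zp):
    f=420/2/np.tan(np.radians(float(c["fov_y"]))/2)
    d=np.array([(px[0]-c["cx"])/f,(px[1]-c["cy"])/f,1])@c["R"]
    o=-c["t"]@c["R"]
    return o+d*(zp-o[2])/d[2]
E
python3 - <<'E'
from h import *
for n in("top","side"):
    c=dict(np.load(n+"0.npz"));P=cloud(c);im=c["pixels"]
    g=im.astype(int);sat=g.max(2)-g.min(2)
    bench=P[...,2]; print(n,"bench z",np.median(bench[300:400,100:500]))
    m=((bench>0.025)&(bench<0.07)).astype(np.uint8)
    wh=(g.min(2)>120)&(m>0)
    k,l,s,ce=cv2.connectedComponentsWithStats(wh.astype(np.uint8))
    i=1+np.argmax([s[j,4] if (250<ce[j,0]<450 and 100<ce[j,1]<320) else 0 for j in range(1,k)])
    Q=P[l==i]; print("deck z",np.percentile(Q[:,2],[10,50,90]))
    Q=Q[(abs(Q[:,2]-np.median(Q[:,2]))<.006)]
    r=cv2.minAreaRect(Q[:,:2].astype(np.float32)*1000); print("rect",r)
    # dark cover
    dk=(g.max(2)<110)&(sat<25)&(bench>0.068)&(bench<0.09)
    k,l,s,ce=cv2.connectedComponentsWithStats(dk.astype(np.uint8))
    for j in range(1,k):
        if s[j,4]>60:
            q=P[l==j];print("hi dark",ce[j],s[j,4],np.median(q[:,2]),cv2.minAreaRect(q[:,:2].astype(np.float32)*1000))
    x,y,w,h=(260,150,200,170) if n=="top" else (220,90,180,150)
    cv2.imwrite(f"pics/{n}crop.png",cv2.resize(im[y:y+h,x:x+w,::-1],None,fx=3.5,fy=3.5,interpolation=cv2.INTER_CUBIC))
E
```

```text
top bench z 0.00022477638617040375
deck z [0.04368288 0.04575829 0.05428756]
rect ((576.7174682617188, -133.74029541015625), (109.01822662353516, 319.89178466796875), 36.918270111083984)
hi dark [356.72420382 238.31528662] 1570 0.0795031766521902 ((564.0406494140625, -117.55123901367188), (64.00544738769531, 79.4051284790039), 37.072608947753906)
side bench z 0.0004908560973268911
deck z [0.04353906 0.04557657 0.05398413]
rect ((574.8260498046875, -132.4669189453125), (111.14026641845703, 320.8579406738281), 36.91728591918945)
hi dark [327.07992008 160.63136863] 1001 0.07902324658521391 ((562.1290893554688, -115.02403259277344), (65.69987487792969, 79.54507446289062), 38.3563232421875)
```

View pics/topcrop.png

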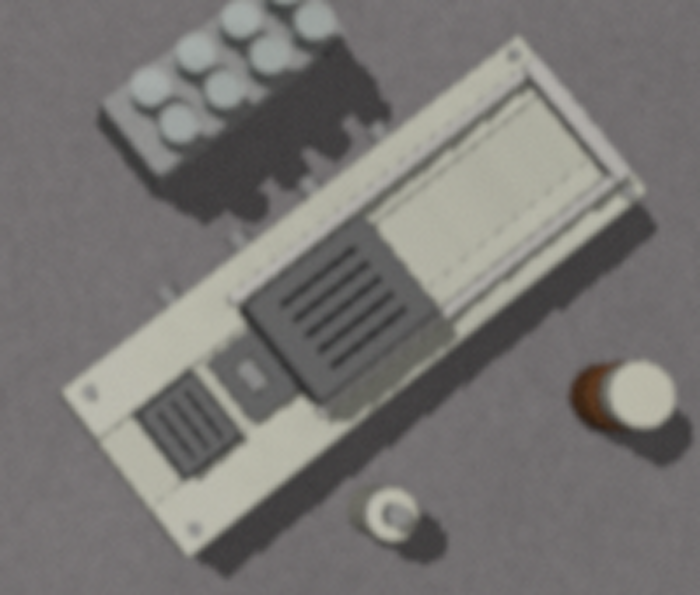

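View pics/sidecrop.png

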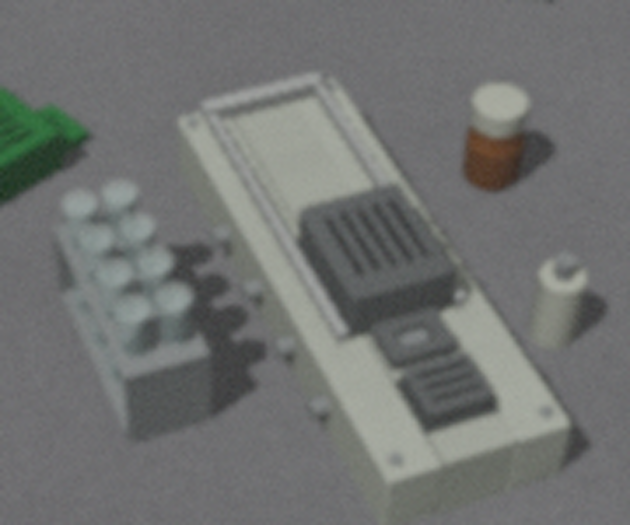

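The crops confirm the choice: a grey cover with its tongue and tooth, and a ribbed paddle at the near-left end. The bay yaw is about -53.1° and its origin about (0.5635, -0.1165). Now I'll work out the tool-frame shifts.

```bash
cat > t.py <<'E'
from h import *
from scipy.spatial.transform import Rotation as Ro
from station import ctrl
YAW=np.radians(-53.1);O=np.array([.5635,-.1165]);u=np.array([np.cos(YAW),np.sin(YAW)]);v=np.array([-u[1],u[0]])
def to(bx,by,ztip,o=None):
    o=o or ctrl.get_obs();p=np.r_[O+bx*u+by*v,ztip+.019]
    R=Ro.from_euler("xyz",o["eef_rot"]);T=Ro.from_euler("xyz",[np.pi,0,YAW+np.pi])
    print("turn",np.round((R.inv()*T).as_rotvec(degrees=True),2),"shift",np.round(R.inv().apply(p-o["ee_pos"]),4))
def st():
    o=ctrl.get_obs();d=o["ee_pos"][:2]-O
    print("t",o["time_s"],"bay",np.round([d@u,d@v,o["ee_pos"][2]-.019],4),"F",np.round(o["force"],2),"rpy",np.round(o["eef_rot"],4),"w",o["grip_width"])
E
python3 -c "
from t import *
to(-.0975,0,.12)"
```

```text
turn [-6.000e-02  1.000e-02  2.996e+01] shift [-0.4795 -0.3867  0.0853]
```

Request:
send_rows --pt "0 0 2 -0.02 -0.016 0 -1" --pt "0 0 4 -0.05 -0.04 0 -1" --pt "0 0 7 -0.08 -0.065 0 -1" --pt "0 0 10 -0.11 -0.089 0 -1" --pt "0 0 13 -0.14 -0.113 0 -1" --pt "0 0 16 -0.17 -0.137 0 -1" --pt "0 0 19 -0.2 -0.161 0 -1" --pt "0 0 22 -0.23 -0.185 0 -1" --force 20

```text
time_s: 0.9
ee_pos: [0.3553, 0.2438, 0.2243]
eef_rot: [-3.141, -0.0, 2.352]
force: [0.2, -0.5, -0.3]
grip_width: 0.0334
```

```bash
python3 -c "
from t import *
st();to(-.0975,0,.12)"
```

```text
t 0.9 bay [-0.4131  0.0498  0.2053] F [ 0.23 -0.5  -0.29] rpy [-3.1414 -0.      2.3519] w 0.03338636446670534
turn [-0.01  0.    7.85] shift [-0.3059 -0.0924  0.0854]
```

Request:
send_rows --pt "0 0 2 -0.03 -0.008 0.005 -1" --pt "0 0 4 -0.07 -0.02 0.015 -1" --pt "0 0 6 -0.11 -0.032 0.025 -1" --pt "0 0 7.8 -0.15 -0.044 0.04 -1" --pt "0 0 7.8 -0.2 -0.06 0.05 -1" --pt "0 0 7.8 -0.24 -0.072 0.06 -1" --pt "0 0 7.8 -0.27 -0.082 0.07 -1" --pt "0 0 7.8 -0.29 -0.088 0.08 -1"

```text
time_s: 1.7
ee_pos: [0.4976, -0.0245, 0.1437]
eef_rot: [-3.141, -0.0, 2.216]
force: [-0.0, -0.3, 0.8]
grip_width: 0.0006
```

Request:
send_rows --pt "0 0 0 0 0 0 -1" --pt "0 0 0 0 0 0 -1" --pt "0 0 0 0 0 0 -1" --pt "0 0 0 0 0 0 -1"

```text
time_s: 2.1
ee_pos: [0.497, -0.0215, 0.145]
eef_rot: [3.141, 0.001, 2.219]
force: [-0.1, -0.3, 0.7]
grip_width: 0.0004
```

```bash
python3 -c "
from t import *
st();to(-.0975,0,.07)
c=ctrl.camera('side');cv2.imwrite('pics/s1.png',cv2.resize(c['pixels'][60:260,180:440,::-1],None,fx=3,fy=3))"
```

```text
t 2.1 bay [-0.1159  0.0039  0.126 ] F [-0.13 -0.32  0.74] rpy [3.1410e+00 5.0000e-04 2.2189e+00] w 0.00037615459784713407
turn [0.03 0.03 0.23] shift [-0.0184 -0.004   0.056 ]
```

View pics/s1.png

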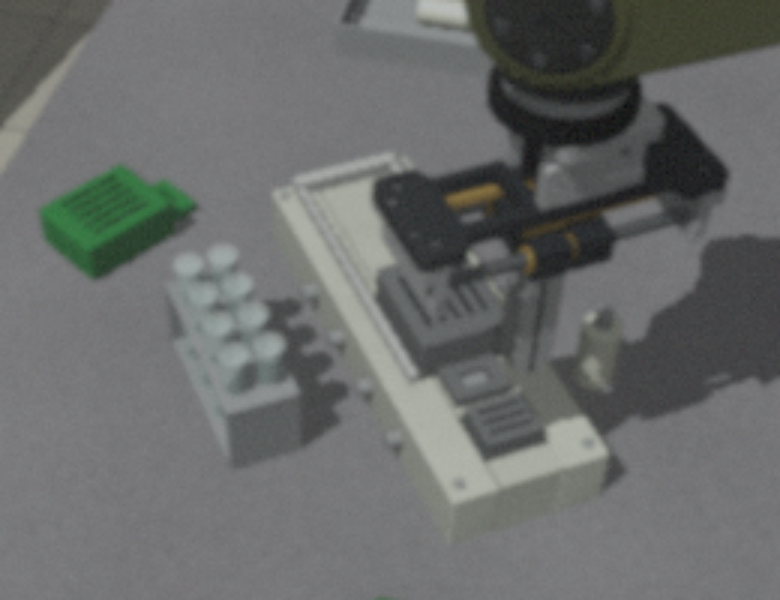

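```bash
python3 -c "
from t import *
c=dict(np.load('side0.npz'));p=ray(c,(358,183),.126);print(p,(p[:2]-O)@u,(p[:2]-O)@v)"
```

```text
[ 0.4885111  -0.01881957  0.126     ] -0.12313839202463688 -0.0013181700134580997
```

Request:
send_rows --pt "0 0 0.2 -0.01 -0.002 0.01 -1" --pt "0 0 0.2 -0.018 -0.004 0.03 -1" --pt "0 0 0.2 -0.018 -0.004 0.045 -1" --pt "0 0 0.2 -0.018 -0.004 0.056 -1" --pt "0 0 0.2 -0.018 -0.004 0.056 -1" --pt "0 0 0.2 -0.018 -0.004 0.056 -1"

```text
time_s: 2.75
ee_pos: [0.505, -0.0392, 0.0887]
eef_rot: [3.141, 0.0, 2.214]
force: [0.7, 1.0, 0.1]
grip_width: 0.0006
```

```bash
python3 -c "
from t import *
st();to(-.0975,0,.049)
for n in('side','top'):
  c=ctrl.camera(n)
  cv2.imwrite('pics/%s2.png'%n,cv2.resize(c['pixels'][(100 if n=='side' else 160):(240 if n=='side' else 320),250:430,::-1],None,fx=3.5,fy=3.5))"
```

```text
t 2.75 bay [-0.097  -0.0004  0.0697] F [0.67 0.98 0.11] rpy [3.1415e+00 1.0000e-04 2.2144e+00] w 0.0005614876229756185
turn [ 0.01  0.01 -0.03] shift [0.0005 0.0004 0.0207]
```

View pics/side2.png

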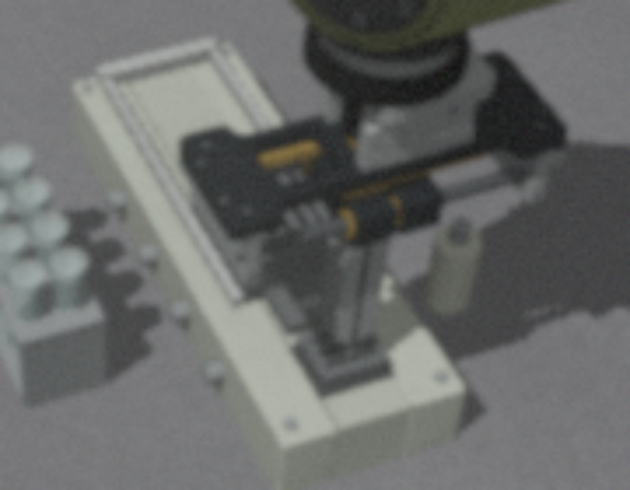

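View pics/top2.png

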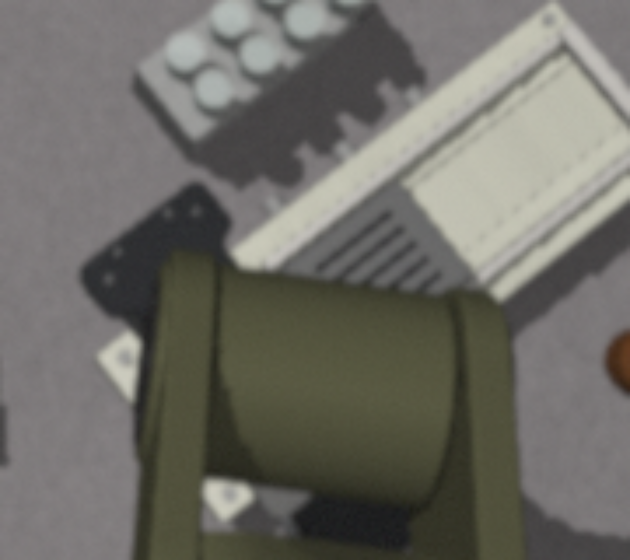

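The fingertip stands over the middle of the paddle, at side crop (345,345). Pressing now.

Request:
send_rows --pt "0 0 0 0 0 0.005 -1" --pt "0 0 0 0 0 0.01 -1" --pt "0 0 0 0 0 0.013 -1" --pt "0 0 0 0 0 0.016 -1" --pt "0 0 0 0 0 0.018 -1" --pt "0 0 0 0 0 0.0195 -1" --pt "0 0 0 0 0 0.0195 -1"

```text
time_s: 3.55
ee_pos: [0.5047, -0.0391, 0.0688]
eef_rot: [-3.142, -0.0, 2.214]
force: [0.2, 0.1, -0.8]
grip_width: 0.0005
```

```bash
python3 -c "
from t import *
st()"
```

```text
t 3.55 bay [-0.0972 -0.0005  0.0498] F [ 0.24  0.12 -0.85] rpy [-3.1415e+00 -1.0000e-04  2.2142e+00] w 0.0005427274473754983
```

Request:
send_rows --pt "0 0 0 0 0 0.001 -1" --pt "0 0 0 0 0 0.002 -1" --pt "0 0 0 0 0 0.002 -1"

```text
time_s: 3.85
ee_pos: [0.5049, -0.0392, 0.0681]
eef_rot: [3.141, 0.0, 2.214]
force: [-8.1, 0.4, 17.5]
grip_width: 0.0006
```

```bash
python3 -c "
from t import *
st()"
```

```text
t 3.85 bay [-0.097  -0.0004  0.0491] F [-8.1   0.37 17.55] rpy [3.1413e+00 4.0000e-04 2.2143e+00] w 0.0005646226889097997
```

Force rose to 17.5 N with the tip at z = 0.049, which is the hard stop at the expected height. I'll rise to 60 mm tip height and check the tab.

Request:
send_rows --pt "0 0 0 0 0 -0.004 -1" --pt "0 0 0 0 0 -0.009 -1" --pt "0 0 0 0 0 -0.012 -1" --pt "0 0 0 0 0 -0.012 -1"

```text
time_s: 4.25
ee_pos: [0.505, -0.0392, 0.0793]
eef_rot: [3.141, 0.001, 2.214]
force: [-0.8, 0.6, -0.9]
grip_width: 0.0006
```

```bash
python3 -c "
from t import *
st();to(-.050,0,.059);to(.067,0,.059)
c=ctrl.camera('side');cv2.imwrite('pics/s3.png',cv2.resize(c['pixels'][120:240,290:400,::-1],None,fx=5,fy=5,interpolation=2))
P=cloud(c)
q=(P[...,:2]-O);a=q@u;b=q@v
m=(a>-.113)&(a<-.108)&(abs(b)<.018);print('tab top z',np.median(P[m][:,2]),m.sum())
"
```

```text
t 4.25 bay [-0.097  -0.0004  0.0603] F [-0.8   0.64 -0.94] rpy [3.1411e+00 5.0000e-04 2.2142e+00] w 0.0005599021493458874
turn [ 0.03  0.03 -0.03] shift [-0.047   0.0004  0.0013]
turn [ 0.03  0.03 -0.03] shift [-0.164   0.0005  0.0014]
tab top z 0.08552252505452122 89
```

View pics/s3.png

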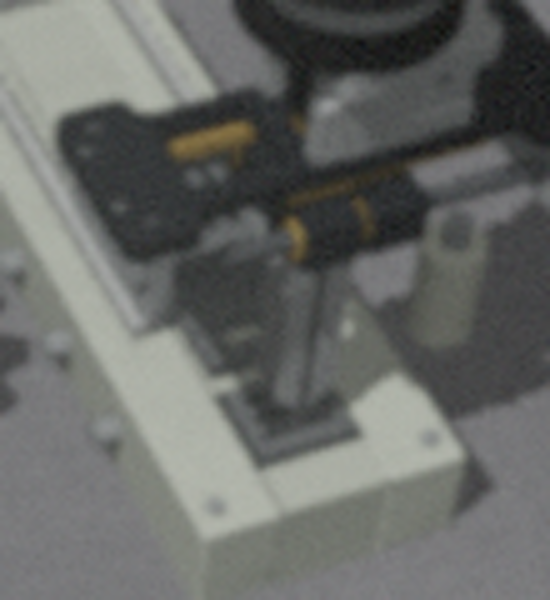

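The paddle now sits nearly flush with the deck, and the finger stands above it at (295,395). Next I'll approach the cover's back face and push slowly.

Request:
send_rows --pt "0 0 0 -0.01 0 0.001 -1" --pt "0 0 0 -0.022 0 0.001 -1" --pt "0 0 0 -0.034 0 0.001 -1" --pt "0 0 0 -0.042 0 0.001 -1" --pt "0 0 0 -0.046 0 0.001 -1" --pt "0 0 0 -0.05 0 0.001 -1" --pt "0 0 0 -0.054 0 0.001 -1" --pt "0 0 0 -0.058 0 0.001 -1"

```text
time_s: 5.1
ee_pos: [0.5396, -0.0856, 0.0779]
eef_rot: [-3.141, -0.0, 2.214]
force: [-0.2, 0.9, -1.2]
grip_width: 0.0004
```

```bash
python3 -c "
from t import *
st()
c=ctrl.camera('side');cv2.imwrite('pics/s4.png',cv2.resize(c['pixels'][80:240,260:420,::-1],None,fx=3.7,fy=3.7,interpolation=2))
"
```

```text
t 5.1 bay [-0.039  -0.0005  0.0589] F [-0.16  0.94 -1.23] rpy [-3.1415e+00 -2.0000e-04  2.2144e+00] w 0.00042432607031371843
```

View pics/s4.png

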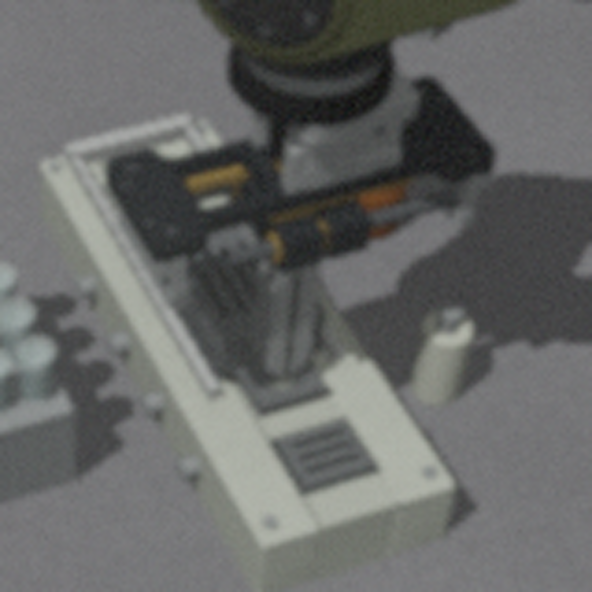

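The tab at (325,455) is flush, and its gap to the tongue has grown, so the cover is sliding freely at low force. Continuing.

Request:
send_rows --pt "0 0 0 -0.005 0 0 -1" --pt "0 0 0 -0.011 0 0 -1" --pt "0 0 0 -0.018 0 0 -1" --pt "0 0 0 -0.025 0 0 -1" --pt "0 0 0 -0.032 0 0 -1" --pt "0 0 0 -0.039 0 0 -1" --pt "0 0 0 -0.046 0 0 -1" --pt "0 0 0 -0.052 0 0 -1"

```text
time_s: 5.95
ee_pos: [0.5711, -0.1277, 0.078]
eef_rot: [3.142, 0.0, 2.214]
force: [-1.2, 1.2, 1.5]
grip_width: 0.0004
```

```bash
python3 -c "
from t import *
st();to(.063,0,.059)
"
```

```text
t 5.95 bay [ 0.0135 -0.0006  0.059 ] F [-1.2   1.16  1.51] rpy [3.1415e+00 1.0000e-04 2.2140e+00] w 0.0003786752094384671
turn [ 0.    0.   -0.04] shift [-0.0495  0.0006 -0.    ]
```

Request:
send_rows --pt "0 0 0 -0.007 0 0 -1" --pt "0 0 0 -0.014 0 0 -1" --pt "0 0 0 -0.021 0 0 -1" --pt "0 0 0 -0.028 0 0 -1" --pt "0 0 0 -0.035 0 0 -1" --pt "0 0 0 -0.041 0 0 -1" --pt "0 0 0 -0.047 0 0 -1" --pt "0 0 0 -0.05 0 0 -1"

```text
time_s: 6.75
ee_pos: [0.6011, -0.1676, 0.0779]
eef_rot: [3.142, 0.0, 2.214]
force: [-0.8, 1.6, 0.0]
grip_width: 0.0004
```

Request:
send_rows --pt "0 0 0 0 0 0 -1" --pt "0 0 0 0 0 0 -1" --pt "0 0 0 0 0 0 -1"

```text
time_s: 7.05
ee_pos: [0.6007, -0.167, 0.078]
eef_rot: [-3.142, 0.0, 2.214]
force: [0.7, -0.8, -0.1]
grip_width: 0.0008
```

```bash
cat > m.py <<'E'
from t import *
import sys
st()
for n in('side','top'):
    c=ctrl.camera(n);cv2.imwrite('pics/%s%s.png'%(n,sys.argv[1]),c['pixels'][:,:,::-1])
    P=cloud(c);q=P[...,:2]-O;a=q@u;b=q@v;g=c['pixels'].astype(int);s=g.max(2)-g.min(2)
    m=(P[...,2]>.074)&(P[...,2]<.084)&(abs(b)<.045)&(a>-.06)&(a<.19)&(g.max(2)<140)&(s<25)
    k,l,S,_=cv2.connectedComponentsWithStats(m.astype(np.uint8))
    i=1+np.argmax(S[1:,4]);m=l==i
    print(n,m.sum(),'hood a',np.percentile(a[m],[1,50,99]),'b',np.percentile(b[m],[1,99]),'z',np.percentile(P[m][:,2],[5,50,95]))
    print('rect',cv2.minAreaRect((np.c_[a[m],b[m]]*1000).astype(np.float32)))
    m=(a>-.113)&(a<-.082)&(abs(b)<.016);print('tab z',np.median(P[m][:,2]))
E
python3 m.py 5
```

```text
t 7.05 bay [ 0.0627 -0.0006  0.059 ] F [ 0.68 -0.77 -0.13] rpy [-3.1415  0.      2.2143] w 0.0008134251101222043
side 402 hood a [0.05118849 0.10255499 0.13521053] b [-0.01195417  0.03150388] z [0.07599129 0.07933777 0.08169523]
rect ((92.98982238769531, 9.746833801269531), (46.82088088989258, 86.82525634765625), 88.25881958007812)
tab z 0.049562829328335514
top 6 hood a [0.07370378 0.0742986  0.07512676] b [0.02233768 0.03022966] z [0.07546882 0.07641145 0.07934646]
rect ((74.36607360839844, 26.285123825073242), (1.2170860767364502, 7.976357460021973), 3.82478928565979)
tab z 0.049590613676996645
```

View pics/side5.png

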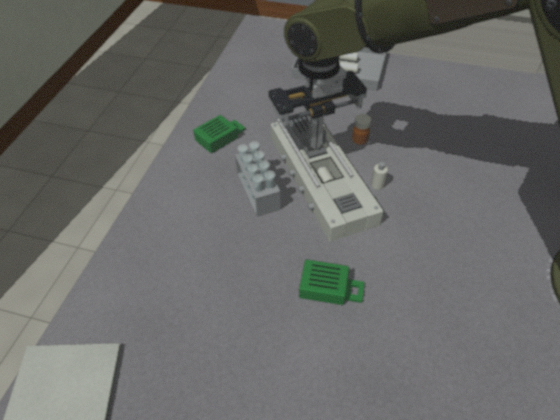

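The bay recess shows at (325,172), and the cover is near the end stop but partly hidden by the arm. I'll back off horizontally, then go up and measure.

Request:
send_rows --pt "0 0 0 0.004 0 0 -1" --pt "0 0 0 0.015 0 0 -1" --pt "0 0 0 0.022 0 -0.005 -1" --pt "0 0 0 0.03 0 -0.025 -1" --pt "0 0 0 0.05 0 -0.06 -1" --pt "0 0 0 0.09 0 -0.085 -1" --pt "0 0 0 0.13 0 -0.105 -1" --pt "0 0 0 0.17 0 -0.12 -1"

```text
time_s: 7.95
ee_pos: [0.4975, -0.0297, 0.1996]
eef_rot: [3.14, 0.001, 2.214]
force: [1.1, 0.6, 0.6]
grip_width: 0.0007
```

Request:
send_rows --pt "0 0 0 0.04 0.02 0 -1" --pt "0 0 0 0.08 0.04 0 -1" --pt "0 0 0 0.12 0.06 0 -1" --pt "0 0 0 0.15 0.075 0 -1" --pt "0 0 0 0.16 0.08 0 -1" --pt "0 0 0 0.16 0.08 0 -1"

```text
time_s: 8.55
ee_pos: [0.4663, 0.1458, 0.1982]
eef_rot: [3.141, 0.0, 2.217]
force: [0.3, -1.4, -0.2]
grip_width: 0.0
```

```bash
python3 m.py 6
```

```text
t 8.55 bay [-0.2682  0.0797  0.1792] F [ 0.29 -1.4  -0.18] rpy [3.1413e+00 2.0000e-04 2.2166e+00] w 3.950638454973328e-05
side 787 hood a [0.07140133 0.10739733 0.15103631] b [-0.03094713  0.03136205] z [0.07628034 0.07911118 0.08121765]
rect ((112.09988403320312, -0.16406631469726562), (83.05155181884766, 64.56275177001953), 0.5006435513496399)
tab z 0.049377193644189306
top 1504 hood a [0.07410638 0.11247103 0.15234568] b [-0.03139119  0.03121208] z [0.07707204 0.0796165  0.08188975]
rect ((113.35298919677734, -0.3155708312988281), (80.3111572265625, 64.21279907226562), 0.0070929997600615025)
tab z 0.049421387642334016
```

View pics/top6.png

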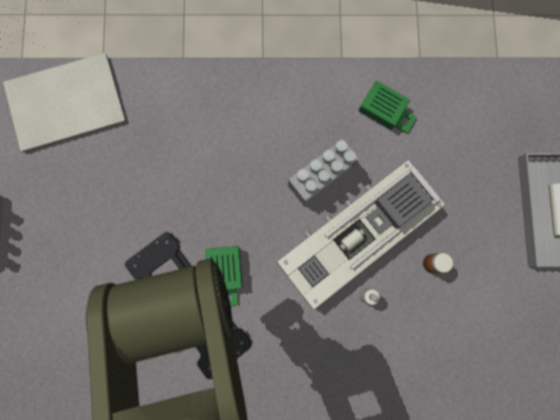

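View pics/side6.png

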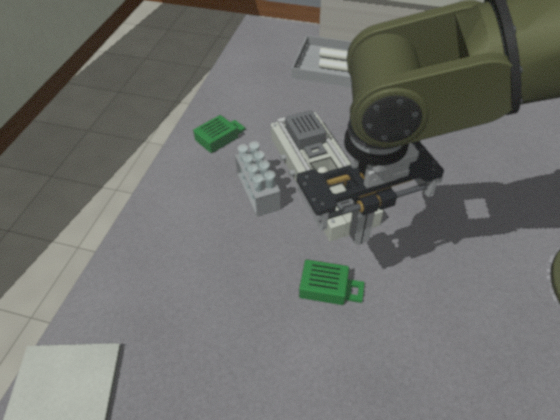

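The cover is about 112 mm along, centred and flat. The tab top is at 49.4 mm (fully in is 49), and the bystanders look where they were. The arm is clear of everything.

```bash
python3 -c "
from station import ctrl
print(ctrl.hand_in())"
```

```text
the job is handed in; nothing more can be done
None
```

The filter bay is open and I handed the job in at about 8.6 s of robot time; no verdict was reported.

**What I did:** I pressed the snap tab to its hard stop with the closed fingertips. I then pushed the grey cover along its rails by its back face, backed off level, and lifted clear.

**Last checks:**

| Check | Measured | Required |
|---|---|---|
| Cover travel | 112 mm (side view), 113 mm (top view) | 100–130 mm |
| Cover sideways offset | under 0.5 mm | within 6 mm |
| Hood top height above bench | 79–80 mm (79 mm is flat) | flat within 3 mm |
| Tab top height above bench | 49.4 mm, about 9.6 mm in | more than 8 mm in |

- **Tab:** the force rose to 17.5 N with the fingertip at 49.1 mm, where the hard stop was expected.
- **Bystanders:** the rack, jar and spare cartridge look unmoved in the top view. I judged this by eye and did not measure it.
- **Robot:** it was clear of everything, with the fingertips about 180 mm above the bench.
- **Failed measurements:** two depth readings, one just after the press and the top view just after the push, were blocked by the arm. I discarded them and repeated them once it was clear. The two cameras disagree by 1–2 mm, within their calibration.

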